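# Unpin a sample carrier from its dock

### The arm

A 6-joint arm with a two-finger parallel gripper is mounted at the origin on the work surface; the furniture and walls round the work are solid. World frame = base frame: x ahead of the robot, y to its left, z up, the work surface at z = 0. Lengths are in m, angles in rad, forces in N, time in s.
With the tool pointing down it reaches from about 0.35 to 0.725 m from the base axis. Payload 6 kg.
Tool frame: the origin (TCP) lies midway between the tips of the shut fingers; the grasp point (between the pads) lies 19 mm behind it; z points along the fingers, y is the line along which they close (so a half turn about z gives the same grasp; the last joint's range is limited). The gripper opens to 85 mm and grips with 20 to 120 N. Pads are 22 mm wide; open, the fingers measure 114 mm over their backs; the gripper's body (76 mm by 85 mm) begins 54 mm behind the grasp point. The pads swing forward as they close: fully open they stand 13 mm farther back than shut.
Start: joints at [-0.859, 0.04, 0.085, 0, -1.615, -0.334], TCP at [0.221, -0.558, 0.195] pointing down, gripper open.
Joint ranges: [-2.56, 2.56], [-1.29, 2.01], [-1.08, 1.49], [-3.29, 1.98], [-2.81, -0.18], [-2.99, 2.99]. Speed limits (rad/s): [2.57, 2.57, 3.01, 3.14, 3.14, 3.14].

### API

Orientations are given as a unit quaternion [x, y, z, w].
In Python, from workcell import r gives the robot as it stands.
- The arm moves only by the shell command python3 -m creep 'ROWS' [OPENING] [FORCE]. ROWS is JSON, a list of rows, each a list of 6 numbers: the shift along the tool's x, y, z scaled (see below), then the turn, a rotation vector about the tool's x, y, z scaled (see below). In form: [[tx, ty, tz, ax, ay, az], ...]. A call has 1 to 12 rows; each row is the pose to reach, as a shift and turn from the pose commanded when the call began, along the tool's axes at that moment, turning the shorter way round; what a row does not reach only later rows make up. The controller multiplies each number of a shift by 300 mm and each number of a turn by 360 degrees. A row lasts 1/10 s, in which the tool goes at most 50 mm and 8.59 degrees, less where a joint would pass 70% of its speed; a pose out of reach is approached as far as the arm can. A call with a number of a shift or a turn outside -1 to 1 is refused whole. A call with a gripper value outside its range is refused whole. OPENING is the opening, from 0 (shut) to 1 (fully open), set as the call begins (- or left out, the last holds). The fingers move at their own pace and stop on an object; FORCE is the grip in N (left out, the last holds). Time passes only in rows, so rows that repeat a pose let the fingers close. It gives the time, the measured TCP pose, the force, the opening and the grip force at its end, in the units of the state.
- r.state(): the state, without advancing time (a new reading comes with each control period).
- r.snapshot(name): name is "side" or "top"; returns the picture (384x512x3 uint8, red, green, blue); there is no depth.
- r.get_calibration(name): a dict with "fx", "fy", "cx", "cy" (pixels), "rvec" (rotation vector, rad) and "tvec" (3), from world to camera coordinates, as OpenCV has them. Camera axes: x right, y down, z forward; pixel columns grow to the right and rows downward; lengths in m; the calibration is good to about 2 mm. A picture is of the moment at which its call begins. get_calibration takes no time and is no camera call.
- r.sign_off(): hands the job in; it is judged then, once.
Trained networks look in the newest picture that a camera, given by its name, has taken for a name from the list of things; names that differ only in an ending like _2 or _b are one class to them, and where a whole thing is asked for, a point or a joint stands for the part that bears it (a point fixed in the world has none). Each returns a list of dicts, best first, with "score" (0 to 1); they miss things now and then, are a little off and sometimes report something else, mostly with a low value. They report only what shows in the picture. A call takes as long as a camera call.
- r.search_frame(camera, label): "at" ([x, y, z] in m, in world coordinates, good to about 4 mm: the middle of the surface that is visible of it).
- r.silhouettes(camera, label): "region" (384x512 bool, what is visible of it).
The state is a dict: "t": time; "qpos": joint angles; "joint_velocities": joint speeds; "tau": joint torques, N m; "ee_pos": TCP position; "ee_rot": TCP orientation; "force": force on the tool from outside, world axes, zero at the start; "wrist_torque": the same for the moment, N m; "grip_width": finger opening in m; "finger_force": force on a finger pad.
Only numpy, scipy, OpenCV 4.12 (cv2) and the standard library are available. Lean on these libraries where they do the work, as an engineer would, in place of code of your own. Each camera call takes 0.05 s, during which the arm holds its last target. There are 200 camera calls.

### The job

The sample carrier is locked in its dock by a sprung index plunger. Pull the plunger's round black knob up and give it about a quarter turn so that it stays latched open when you let go; then draw the carrier out of the dock by its upright tab and, keeping it level, set it down gently, flat on the floor of the shallow steel tray. Leave the plunger latched open.

Things in the scene. Friction and masses are not known exactly. Their poses are not given: they have to be found in the camera images.
- plunger (a joint): Lift of the index plunger in m: 0 = down (its 8 mm pin stands in the 16 mm hole of the carrier's tongue), 0.020 = upper stop. A spring pushes it down, 4 N when down, 8 N at the upper stop. Latched open (cross pin lying on top of the slotted block) it rests at about 0.010.
- knob (a joint): Turn of the round knob about the vertical plunger axis, rad, anticlockwise from above; 0 = the rib on its top along the dock's x. Plunger down: a cross pin in the slot of the block on the bridge keeps it near 0. Lifted 0.012 to 0.018 m it turns easily either way (stops -1.6, 1.6); let go when turned by 0.5 or more it stays up.
- knob_grip (a point): Grip point on the round fluted black knob on top of the plunger, 28 mm in diameter and 28 mm high, with a thin rib along x across its top; grip it by its sides from any direction. The point is on the plunger's axis, 12 mm below the knob's top, 78 mm above the table with the plunger down. The slotted steel block begins 14 mm below the knob. Axes turn with the knob, z up.
- dock: The fixed dock: aluminium base plate 160 x 100 x 8 mm; across its +x end a bridge 80 mm wide, 31 mm high, with the plunger at x = 50 mm, y = 0. Origin at the table surface, z up. The carrier lies on the plate between low rails, tongue under the bridge, and slides out along the dock's -x; after 32 mm the tongue is clear of the bridge and the carrier can be lifted.
- carrier: Sample carrier, about 0.2 kg: aluminium plate 56 wide, 10 mm thick, with a 34 mm wide tongue to +x (122 mm in all, x = -58 to +64 mm), a culture dish 42 wide, 11 mm high fixed on it at x = 0, and an upright tab. Origin at the plate's underside; seated, its axes are the dock's and its origin is 8 mm above the dock's.
- carrier_tab (a point): Grip point of the carrier's upright steel tab: 28 mm long (x), 12 mm thick (y; close the fingers along y), its top 65 mm above the carrier's underside. The point is 12 mm below the tab's top, at x = -36, y = 0, z = 53 mm of the carrier. Axes as the carrier's.
- transfer_tray: The shallow open steel tray, 190 (x) x 160 (y) x 18 mm, fixed, walls and floor 4 mm thick (inside 182 x 152 mm, floor 4 mm above the table). Origin at the centre of its underside. There is also a smaller moulded tray, not this one.

How it is judged:
By the outcome, as a careful person would: the job done as asked, in the order asked, and still so for the second after the job is handed in, with the robot touching nothing.
It also fails if it takes over 54 s, if anything falls off the work surface, if the arm or the gripper's body presses on something with over 40 N, if the wrist force passes 120 N, or if a joint passes its speed limit or range.

## Working session

There is one attempt and no reset: what is moved stays moved. The work goes in short steps, Python scripts to look and compute and a shell command to move; the robot and the scene stay as the last step left them, time stands still between calls to the robot, and variables do not carry over. Pictures are saved under pics/ and viewed, at most 10 in all, crops included, and the job is handed in when it is done.

```bash
mkdir -p pics; cat > h.py <<'E'
from workcell import r
import numpy as np, cv2
from scipy.spatial.transform import Rotation as R
np.set_printoptions(precision=4,suppress=True)
def snap(c,n):
    p=r.snapshot(c); cv2.imwrite(f'pics/{n}.png',p[:,:,::-1]); return p
def cal(c):
    k=r.get_calibration(c); K=np.array([[k['fx'],0,k['cx']],[0,k['fy'],k['cy']],[0,0,1.]])
    return K,np.array(k['rvec'],float),np.array(k['tvec'],float)
def proj(c,P):
    K,rv,tv=cal(c); return cv2.projectPoints(np.atleast_2d(P).astype(float),rv,tv,K,None)[0][:,0]
def onplane(c,uv,z):
    K,rv,tv=cal(c); M=R.from_rotvec(rv.ravel()).as_matrix(); o=-M.T@tv.ravel()
    uv=np.atleast_2d(uv); d=(M.T@np.linalg.inv(K)@np.c_[uv,np.ones(len(uv))].T).T
    return o+d*((z-o[2])/d[:,2])[:,None]
E
python3 - <<'E'
from h import *
s=r.state(); print(s['t'],s['ee_pos'],s['ee_rot'],s['force'],s['grip_width'])
for c in('top','side'):
    snap(c,c+'0')
    for l in('knob_grip','dock','carrier','carrier_tab','transfer_tray'):
        print(c,l,[(np.round(d['at'],4),round(d['score'],2)) for d in r.search_frame(c,l)[:3]])
print(r.state()['t'])
E
```

```text
0.0 [ 0.2212 -0.5573  0.1942] [-0.1878  0.9822  0.0009 -0.0002] [0.3546 0.673  0.1406] 0.08531407239796722
top knob_grip [(array([0.5553, 0.18  , 0.0915]), 0.58)]
top dock [(array([0.5317, 0.1804, 0.0067]), 0.97)]
top carrier [(array([0.4968, 0.1962, 0.0189]), 0.81), (array([0.5575, 0.1792, 0.089 ]), 0.39)]
top carrier_tab [(array([0.4968, 0.1974, 0.0174]), 0.86)]
top transfer_tray [(array([ 0.5454, -0.179 , -0.0013]), 0.8)]
side knob_grip [(array([0.5549, 0.1917, 0.0757]), 0.51)]
side dock [(array([0.5482, 0.1976, 0.0304]), 0.95)]
side carrier [(array([0.5274, 0.2043, 0.0205]), 0.57)]
side carrier_tab [(array([0.5279, 0.2052, 0.0224]), 0.78)]
side transfer_tray [(array([ 0.5454, -0.1747,  0.0028]), 0.65), (array([0.5283, 0.2026, 0.0219]), 0.64)]
0.6
```

View pics/top0.png

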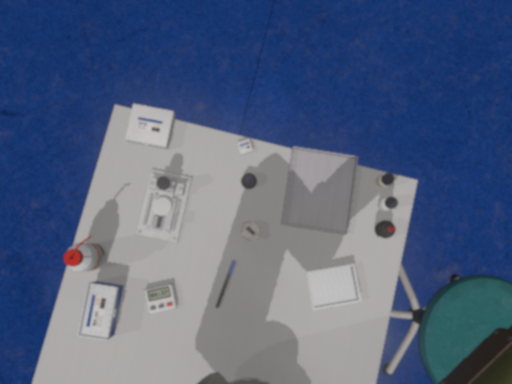

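View pics/side0.png

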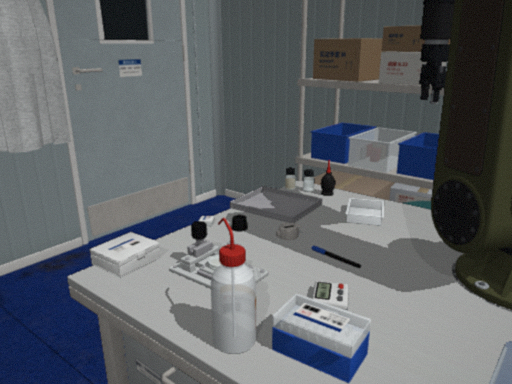

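The top view shows the dock around (165,205), with its knob at (163,183), and the steel tray at (320,190). In the side view a bottle partly hides the dock. I'll enlarge both and fit the poses.

```bash
cat > v.py <<'E'
from h import *
a=cv2.imread('pics/top0.png')[155:255,120:210]; b=cv2.imread('pics/side0.png')[205:305,150:290]
f=lambda i,s:cv2.resize(i,None,fx=s,fy=s,interpolation=cv2.INTER_CUBIC)
A=f(a,5);B=f(b,2.4); 
A=A[:500]; out=np.zeros((500,450+336,3),np.uint8); out[:,:450]=A; out[:240,450:]=B
cv2.imwrite('pics/c0.png',out)
for c in('top','side'):
  for l in('dock','transfer_tray','knob_grip'):
    for d in r.silhouettes(c,l)[:1]:
        m=d['region'].astype(np.uint8); np.save(f'm_{c}_{l}.npy',m)
        cs=max(cv2.findContours(m,0,2)[0],key=cv2.contourArea)
        print(c,l,d['score'],m.sum(),cs[:,0].mean(0),cv2.minAreaRect(cs))
        z={'dock':.008,'transfer_tray':.018,'knob_grip':.09}[l]
        w=onplane(c,cs[:,0],z)[:,:2].astype(np.float32); print(cv2.minAreaRect(w), cv2.boxPoints(cv2.minAreaRect(w)).tolist() if c=='top' else '')
E
python3 v.py
```

```text
top dock 0.62 1892 [162.7234 205.6915] ((163.23312377929688, 205.82302856445312), (42.94816589355469, 67.60775756835938), 12.994616508483887)
((0.5153787136077881, 0.19238822162151337), (0.10120756924152374, 0.1607583910226822), 77.0821533203125) [[0.42572110891342163, 0.1610342115163803], [0.582410991191864, 0.12509606778621674], [0.6050363183021545, 0.22374223172664642], [0.44834643602371216, 0.2596803903579712]]
top transfer_tray 0.74 5365 [320.2333 192.1444] ((319.6838073730469, 190.45388793945312), (68.73130798339844, 80.02848052978516), 8.29714584350586)
((0.5456787943840027, -0.17895618081092834), (0.1637520045042038, 0.1928168535232544), 80.7291488647461) [[0.43733930587768555, -0.24423113465309143], [0.627637505531311, -0.2752942740917206], [0.6540182828903198, -0.11368122696876526], [0.46372008323669434, -0.08261808753013611]]
top knob_grip 0.61 160 [163.1905 184.0476] ((164.5, 183.0), (12.0, 17.0), 90.0)
((0.5575104355812073, 0.17636440694332123), (0.03760671243071556, 0.026731036603450775), 89.17829895019531) [[0.5438766479492188, 0.15775465965270996], [0.5706049203872681, 0.15737131237983704], [0.5711442232131958, 0.1949741542339325], [0.5444159507751465, 0.19535750150680542]]
side dock 0.96 1576 [195.1327 261.4779] ((201.5316925048828, 252.51461791992188), (44.280479431152344, 58.458621978759766), 24.775144577026367)
((0.5914011001586914, 0.13870587944984436), (0.08355671912431717, 0.2918514609336853), 22.727252960205078) 
side transfer_tray 0.92 2020 [275.486  202.5234] ((275.743896484375, 203.1951141357422), (89.53874969482422, 30.24203109741211), 12.094758033752441)
((0.5405411720275879, -0.15406420826911926), (0.19936786592006683, 0.209392249584198), 80.2820816040039) 
side knob_grip 0.65 301 [199.1 231.1] ((199.0, 231.5), (21.0, 16.0), 90.0)
((0.5378802418708801, 0.21703889966011047), (0.02905498445034027, 0.0934261903166771), 32.46989440917969)
```

View pics/c0.png

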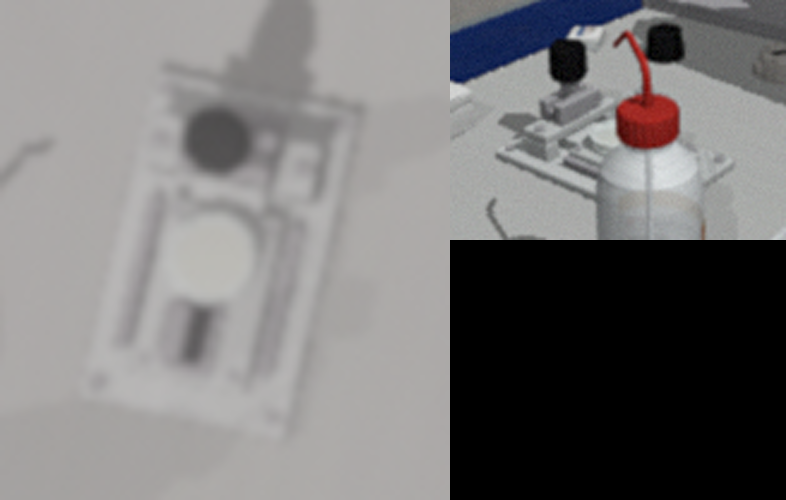

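The crop shows the knob at top-image pixel (163.4,183), the dish at (162,205.6) and the tab top at about (159.5,221.5). The bridge is at the upper end, and dock x points up-image. I'll check these against the fitted pose.

```bash
cat > c.py <<'E'
from h import *
print('cam',[ -R.from_rotvec(cal(c)[1].ravel()).as_matrix().T@cal(c)[2].ravel() for c in('top','side')])
P=np.array([.5154,.1924]);y=np.radians(-12.92)
T=lambda p:np.r_[P+R.from_euler('z',y).as_matrix()[:2,:2]@p[:2],p[2]]
print('corners',proj('top',[T(np.array([a,b,.008])) for a,b in((-.08,-.05),(-.08,.05),(.08,.05),(.08,-.05))]))
for n,p,uv in(('knob',[.05,0,.088],(163.3,182.9)),('dish',[0,0,.029],(162,205.6)),('tab',[-.036,0,.073],(159.5,221.8))):
    p=np.array(p); print(n,T(p),proj('top',T(p)),proj('side',T(p)),'seen',onplane('top',uv,p[2]))
k=T(np.array([.05,0,.078])); print('side knob mid',proj('side',[k]),'seen ~199,231')
g=cv2.imread('pics/top0.png',0)
m=(g<95).astype(np.uint8); m[:172]=0;m[192:]=0;m[:,:152]=0;m[:,175:]=0
ys,xs=np.nonzero(m);print('dark',xs.mean(),ys.mean(),len(xs),onplane('top',(xs.mean(),ys.mean()),.085))
s=cv2.imread('pics/side0.png',0); m=(s<60).astype(np.uint8);m[:215]=0;m[245:]=0;m[:,:188]=0;m[:,212:]=0
ys,xs=np.nonzero(m);print('dark side',xs.min(),xs.max(),ys.min(),ys.max(),xs.mean(),ys.mean())
K=[cal(c)[0]@np.c_[R.from_rotvec(cal(c)[1].ravel()).as_matrix(),cal(c)[2].ravel()] for c in('top','side')]
E
python3 c.py
```

```text
cam [array([0.4135, 0.0078, 1.0924]), array([0.1545, 0.8145, 0.4043])]
corners [[176.416  243.0847]
 [134.7641 234.2791]
 [150.6835 168.6031]
 [191.5699 177.2611]]
knob [0.5641 0.1812 0.088 ] [[162.4673 180.1836]] [[197.314  222.2812]] seen [[0.558  0.1794 0.088 ]]
dish [0.5154 0.1924 0.029 ] [[161.892  204.6834]] [[218.2813 257.888 ]] seen [[0.5133 0.1921 0.029 ]]
tab [0.4803 0.2004 0.073 ] [[154.7052 218.6431]] [[232.5602 241.3662]] seen [[0.4731 0.1898 0.073 ]]
side knob mid [[197.5826 227.1776]] seen ~199,231
dark 163.34745762711864 182.40677966101694 118 [[0.5596 0.1798 0.085 ]]
dark side 188 206 215 240 196.9431137724551 226.7694610778443
```

```bash
cat > ov.py <<'E'
from h import *
import sys
def ov(px,py,yd,name):
    P=np.array([px,py]);M=R.from_euler('z',np.radians(yd)).as_matrix()[:2,:2]
    T=lambda p:np.r_[P+M@np.array(p[:2]),p[2]]
    circ=lambda x,y,z,rr:[(x+rr*np.cos(t),y+rr*np.sin(t),z) for t in np.linspace(0,6.283,40)]
    rect=lambda x0,x1,y0,y1,z:[(x0,y0,z),(x1,y0,z),(x1,y1,z),(x0,y1,z),(x0,y0,z)]
    L=[(rect(-.08,.08,-.05,.05,.008),(0,0,255)),(circ(.05,0,.09,.014),(0,255,255)),(circ(.05,0,.062,.014),(0,200,0)),(circ(0,0,.029,.021),(255,0,0)),(rect(-.05,-.022,-.006,.006,.073),(255,0,255)),(rect(-.05,-.022,-.006,.006,.02),(255,200,0))]
    out=np.zeros((500,800,3),np.uint8)
    for c,x0,y0,w,h,s,ox in(('top',128,160,72,90,5.5,0),('side',165,205,67,83,6,398)):
        im=cv2.resize(cv2.imread(f'pics/{c}0.png')[y0:y0+h,x0:x0+w],None,fx=s,fy=s,interpolation=cv2.INTER_CUBIC)
        for pts,col in L:
            q=(proj(c,[T(p) for p in pts])+.5-[x0,y0])*s-.5
            cv2.polylines(im,[q.round().astype(np.int32)],False,col,1,cv2.LINE_AA)
        out[:im.shape[0],ox:ox+im.shape[1]]=im[:500,:800-ox]
    cv2.imwrite(f'pics/{name}.png',out)
a=sys.argv; ov(float(a[1]),float(a[2]),float(a[3]),a[4])
E
python3 ov.py .5135 .1905 -12.9 o1
```

```text
(no output)
```

View pics/o1.png

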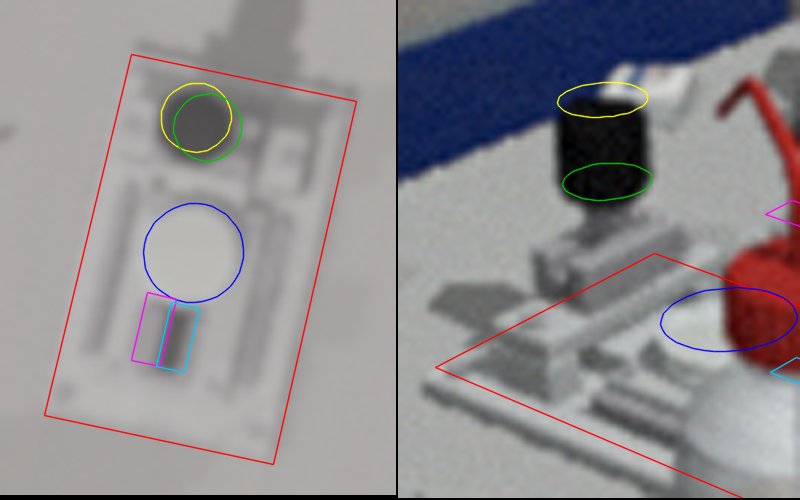

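```bash
cat > go.py <<'E'
from h import *
import sys
# target TCP x y z, phi = world angle (deg) of tool y (tool down)
def rel(x,y,z,phi,base=None):
    s=r.state(); p,q=(np.array(s['ee_pos']),R.from_quat(s['ee_rot'])) if base is None else base
    f=np.radians(phi); Y=np.array([np.cos(f),np.sin(f),0]); Z=np.array([0,0,-1.]); X=np.cross(Y,Z)
    G=R.from_matrix(np.c_[X,Y,Z]); sh=q.inv().apply(np.array([x,y,z])-p)
    tu=(q.inv()*G).as_rotvec()
    print('row',np.round(sh/.3,4),np.round(np.degrees(tu)/360,4),'mm',np.linalg.norm(sh)*1e3,'deg',np.degrees(np.linalg.norm(tu)))
    return (np.array([x,y,z]),G)
if __name__=='__main__':
    s=r.state(); print(s['t'],np.array(s['ee_pos']),np.array(s['qpos']),np.array(s['force']),s['grip_width'],s['finger_force'])
    yy=R.from_quat(s['ee_rot']).as_matrix()[:,1]; print('phi',np.degrees(np.arctan2(yy[1],yy[0])))
    b=None
    for a in sys.argv[1:]: b=rel(*map(float,a.split(',')),base=b)
E
python3 go.py .334,-.312,.19,127 .448,-.067,.19,142 .5617,.1785,.15,157
```

```text
0.9 [ 0.2214 -0.5577  0.1952] [-0.8593  0.0401  0.0848 -0.     -1.6155 -0.3337] [ 0.3773  0.2382 -0.8838] 0.0853593079124469 0.0
phi 111.64587593186432
row [-0.6511  0.6226  0.0173] [ 0.      0.     -0.0427] mm 270.30724378861527 deg 15.354124103380869
row [-0.795   0.4235  0.    ] [ 0.      0.     -0.0417] mm 270.2239811711758 deg 14.99999999999999
row [-0.8782  0.2052  0.1333] [ 0.      0.     -0.0417] mm 273.4921205446329 deg 15.000000000000005
```

```bash
python3 -m creep '[[-0.651,0.623,0.017,0,0,-0.0427],[-0.651,0.623,0.017,0,0,-0.0427],[-0.651,0.623,0.017,0,0,-0.0427],[-0.651,0.623,0.017,0,0,-0.0427],[-0.651,0.623,0.017,0,0,-0.0427],[-0.651,0.623,0.017,0,0,-0.0427]]' 1 30; python3 -m creep '[[-0.795,0.4235,0,0,0,-0.0417],[-0.795,0.4235,0,0,0,-0.0417],[-0.795,0.4235,0,0,0,-0.0417],[-0.795,0.4235,0,0,0,-0.0417],[-0.795,0.4235,0,0,0,-0.0417],[-0.795,0.4235,0,0,0,-0.0417],[-0.795,0.4235,0,0,0,-0.0417]]'; python3 go.py .5617,.1785,.15,157
```

```text
t: 1.5
ee_pos: [0.3351, -0.3091, 0.1905]
ee_rot: [-0.319, 0.948, -0.0, 0.001]
force: [0.0, -0.6, -0.1]
grip_width: 0.0854
finger_force: 0.0
t: 2.2
ee_pos: [0.4485, -0.0645, 0.1897]
ee_rot: [-0.44, 0.898, 0.0, -0.0]
force: [-0.9, 0.2, -0.6]
grip_width: 0.0852
finger_force: 0.0
2.2 [ 0.4485 -0.0645  0.1897] [ 0.3054 -0.3604 -0.2795 -0.0005 -1.6524 -0.9642] [-0.9263  0.1717 -0.5744] 0.08522440736535772 0.0
phi 142.25516119760158
row [-0.8715  0.1972  0.1322] [ 0.0001 -0.     -0.041 ] mm 270.9829372839996 deg 14.744907805298928
```

```bash
python3 -m creep '[[-0.87,0.197,0.132,0,0,-0.041],[-0.87,0.197,0.132,0,0,-0.041],[-0.87,0.197,0.132,0,0,-0.041],[-0.87,0.197,0.132,0,0,-0.041],[-0.87,0.197,0.132,0,0,-0.041],[-0.87,0.197,0.132,0,0,-0.041],[-0.87,0.197,0.132,0,0,-0.041],[-0.87,0.197,0.132,0,0,-0.041]]'; python3 go.py .5617,.1785,.061,157
python3 - <<'E'
from h import *
snap('top','t1');snap('side','s1')
a=cv2.imread('pics/t1.png')[140:240,110:210];b=cv2.imread('pics/s1.png')[140:290,140:290]
cv2.imwrite('pics/c1.png',np.hstack([cv2.resize(a,(400,400),interpolation=2),cv2.resize(b,(400,400),interpolation=2)]))
p=np.array(r.state()['ee_pos']); print(proj('side',[p]),proj('top',[p]),proj('side',[[.5617,.1785,.078]]))
E
```

```text
t: 3.0
ee_pos: [0.5619, 0.1746, 0.1503]
ee_rot: [-0.55, 0.835, -0.0, -0.0]
force: [-0.3, 0.1, -0.1]
grip_width: 0.0854
finger_force: 0.0
3.0 [0.5619 0.1746 0.1503] [ 0.6419  0.0097 -0.0276  0.0002 -1.5343 -1.0471] [-0.3402  0.0987 -0.0726] 0.08539778344509413 0.0
phi 156.78232488380976
row [-0.012   0.0057  0.2977] [ 0.     -0.0001 -0.0006] mm 89.40599736143146 deg 0.22386824210741754
[[198.6305 189.3765]] [[160.6366 176.7178]] [[199.4539 226.8527]]
```

View pics/c1.png

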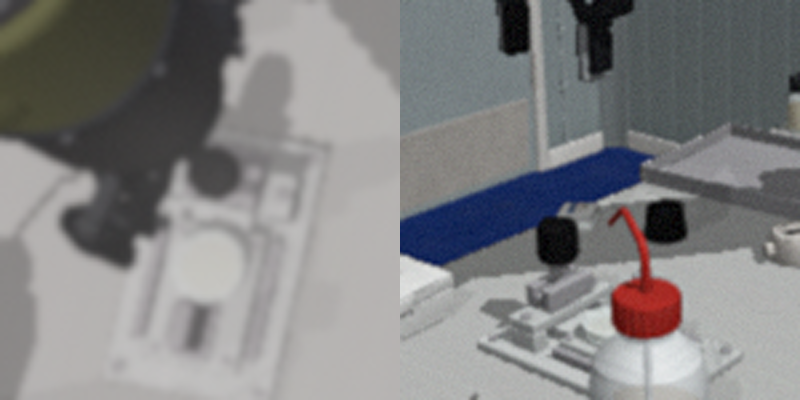

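```bash
python3 - <<'E'
from h import *
s=r.state();p=np.array(s['ee_pos']);M=R.from_quat(s['ee_rot']).as_matrix();print(s['t'],p)
for sg in(-1,1):
    for w in(.0425,.057):
        t=p+M@[0,sg*w,-.013]; print(sg,w,t,proj('top',[t]),proj('side',[t]))
E
```

```text
3.1 [0.562  0.1741 0.1512]
-1 0.0425 [0.601  0.1573 0.1643] [[167.8496 156.8755]] [[185.2821 177.6639]]
-1 0.057 [0.6143 0.1516 0.1643] [[170.6716 150.4843]] [[181.0576 176.0453]]
1 0.0425 [0.5229 0.1909 0.1642] [[151.0893 194.8334]] [[212.299 188.015]]
1 0.057 [0.5096 0.1966 0.1642] [[148.1925 201.3939]] [[217.3326 189.9436]]
```

The side view shows the finger tips near px (183,160) and (213,169), higher than the projection of the open tips (about row 178–188). I'll descend partway and look closer before trusting the height.

```bash
python3 -m creep '[[-0.008,0.004,0.06,0,0,0],[-0.012,0.006,0.12,0,0,0],[-0.012,0.006,0.12,0,0,0],[-0.012,0.006,0.12,0,0,0]]'
python3 - <<'E'
from h import *
snap('side','s2')
b=cv2.imread('pics/s2.png')[130:260,140:270].copy()
b=cv2.resize(b,(598,598),interpolation=2)
s=r.state();p=np.array(s['ee_pos']);M=R.from_quat(s['ee_rot']).as_matrix();print(s['t'],p,s['qpos'])
for sg in(-1,1):
  for dx in(-.011,.011):
    q=(proj('side',[p+M@[dx,sg*.0425,-.013],p+M@[dx,sg*.0425,-.05]])-[140,130]+.5)*4.6
    cv2.line(b,*[tuple(int(v) for v in k) for k in q],(0,255,0),1)
cv2.imwrite('pics/c2.png',b)
P=np.array([[.221,-.558,.195]]);print(proj('side',P))
E
```

```text
t: 3.5
ee_pos: [0.5618, 0.1783, 0.1156]
ee_rot: [-0.55, 0.835, -0.0, 0.0]
force: [0.8, 0.1, 1.3]
grip_width: 0.0852
finger_force: 0.0
3.55 [0.5622 0.1787 0.1162] [ 0.6479  0.0166 -0.0829  0.0007 -1.4693 -1.0537]
[[426.7105 117.6195]]
```

View pics/c2.png

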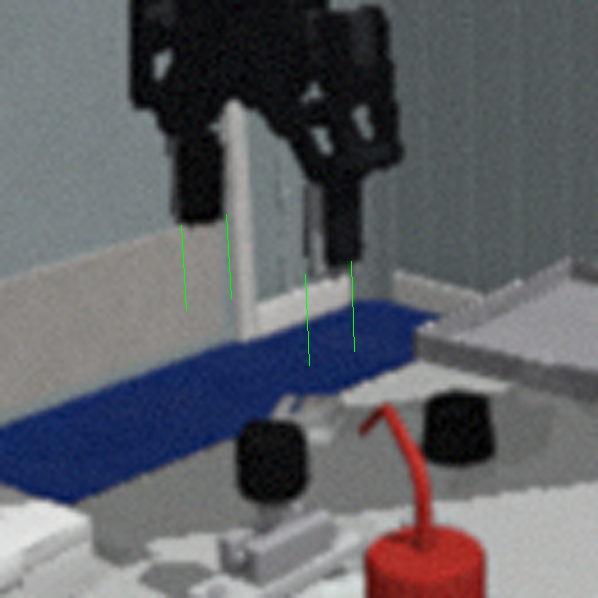

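The fingers are horizontally over the knob but look about 35 mm higher than the state implies. Going down to the nominal grasp height is safe either way, so I'll look again there.

```bash
python3 -m creep '[[0,0,0.06,0,0,0],[0,0,0.12,0,0,0],[0,0,0.18,0,0,0],[0,0,0.18,0,0,0],[0,0,0.18,0,0,0]]'
python3 - <<'E'
from h import *
snap('side','s3')
b=cv2.imread('pics/s3.png')[140:270,140:270].copy()
b=cv2.resize(b,(598,598),interpolation=2)
cv2.imwrite('pics/c3.png',b)
s=r.state();print(s['t'],s['ee_pos'],s['qpos'],s['force'])
E
```

```text
t: 4.05
ee_pos: [0.5622, 0.1792, 0.062]
ee_rot: [-0.55, 0.835, -0.0, 0.001]
force: [-0.6, 0.8, 0.9]
grip_width: 0.0855
finger_force: 0.0
4.1 [0.5625 0.1794 0.0625] [ 0.6485  0.0377 -0.1599  0.0008 -1.3708 -1.0538] [ 0.4184 -1.3887  0.819 ]
```

View pics/c3.png

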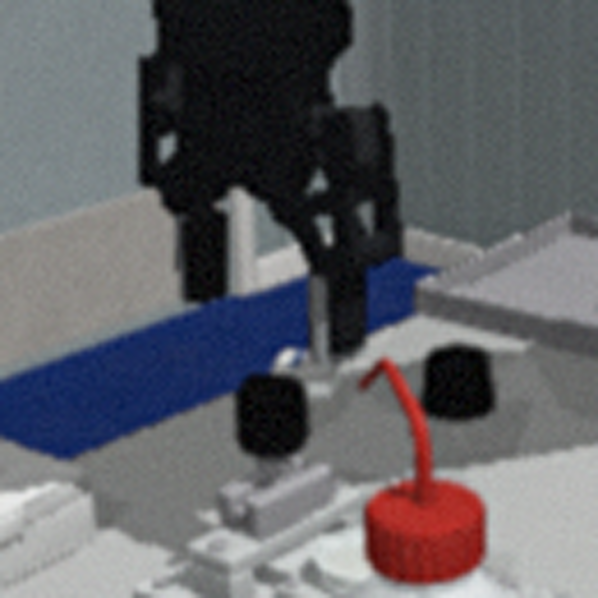

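The side crop puts the open tips at about row 300 (left) and 352 (right), and the knob at x≈272, rows 378–455. The tips are laterally centred but still about 40 mm too high, so the image and the reported height disagree. I'll descend 40 mm watching the force, and look again before closing.

```bash
python3 -m creep '[[0,0,0.05,0,0,0],[0,0,0.09,0,0,0],[0,0,0.11,0,0,0],[0,0,0.133,0,0,0],[0,0,0.133,0,0,0]]'
python3 - <<'E'
from h import *
snap('side','s4');snap('top','t4')
b=cv2.imread('pics/s4.png')[160:260,150:250];a=cv2.imread('pics/t4.png')[140:240,110:210]
cv2.imwrite('pics/c4.png',np.hstack([cv2.resize(x,(400,400),interpolation=2) for x in(a,b)]))
s=r.state();print(s['t'],s['ee_pos'],s['force'])
E
```

```text
t: 4.6
ee_pos: [0.5609, 0.1789, 0.0192]
ee_rot: [-0.55, 0.835, 0.0, -0.001]
force: [0.4, -0.4, -0.1]
grip_width: 0.0855
finger_force: 0.0
4.7 [0.5617 0.1793 0.0207] [0.3999 0.5806 0.594 ]
```

View pics/c4.png

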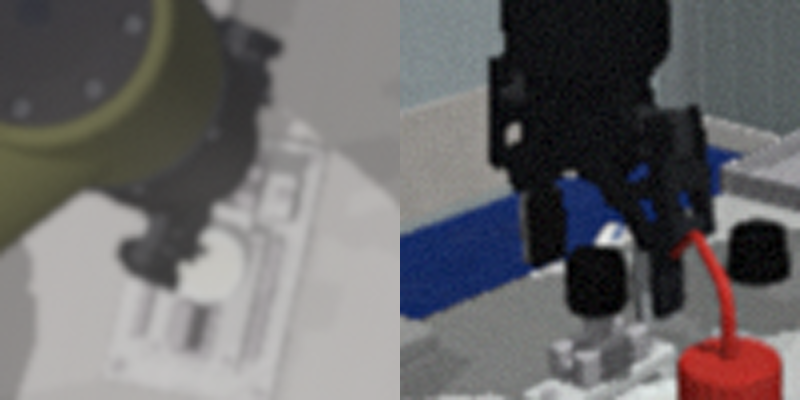

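The tips now bracket the knob: the side crop shows it at (597,283), with tips at (546,260) and (662,312). The height now looks right, so I'll close gently.

```bash
python3 -m creep '[[0,0,0,0,0,0],[0,0,0,0,0,0],[0,0,0,0,0,0],[0,0,0,0,0,0],[0,0,0,0,0,0],[0,0,0,0,0,0],[0,0,0,0,0,0],[0,0,0,0,0,0]]' 0 20; python3 go.py
```

```text
t: 5.5
ee_pos: [0.5594, 0.1804, 0.0213]
ee_rot: [-0.551, 0.835, 0.001, -0.001]
force: [-13.2, 3.6, 8.7]
grip_width: 0.0276
finger_force: 19.3
5.5 [0.5594 0.1804 0.0213] [ 0.6507  0.061  -0.2113 -0.0032 -1.3008 -1.0538] [-13.1677   3.6102   8.7451] 0.02755839585382729 19.310124814510345
phi 156.85336655742603
```

```bash
python3 -m creep '[[0,0.004,0,0,0,0],[0,0.008,0,0,0,0],[0,0.008,0,0,0,0],[0,0.008,0,0,0,0]]' 0 60; python3 go.py
```

```text
t: 5.9
ee_pos: [0.5591, 0.1805, 0.0215]
ee_rot: [-0.551, 0.835, 0.0, 0.0]
force: [-6.0, 1.3, 5.6]
grip_width: 0.0263
finger_force: 59.0
5.9 [0.5591 0.1805 0.0215] [ 0.653   0.0569 -0.216  -0.0005 -1.2977 -1.0575] [-6.0192  1.3337  5.585 ] 0.026325047165707605 59.04838442802429
phi 156.81703913910988
```

```bash
python3 -m creep '[[0,0,-0.01,0,0,0],[0,0,-0.02,0,0,0],[0,0,-0.03,0,0,0],[0,0,-0.04,0,0,0],[0,0,-0.05,0,0,0],[0,0,-0.05,0,0,0],[0,0,-0.05,0,0,0]]'; python3 go.py
```

```text
t: 6.6
ee_pos: [0.5588, 0.1803, 0.035]
ee_rot: [-0.55, 0.835, 0.0, -0.001]
force: [-2.1, 3.8, -7.1]
grip_width: 0.0268
finger_force: 59.4
6.6 [0.5588 0.1803 0.035 ] [ 0.6527  0.0484 -0.1994 -0.0009 -1.324  -1.0576] [-2.0776  3.7829 -7.0928] 0.02675162625502401 59.39149081707001
phi 156.78833432694125
```

```bash
python3 -m creep '[[0,0,-0.003,0,0,0.022],[0,0,-0.003,0,0,0.044],[0,0,-0.003,0,0,0.066],[0,0,-0.003,0,0,0.088],[0,0,-0.003,0,0,0.11],[0,0,-0.003,0,0,0.132],[0,0,-0.003,0,0,0.154],[0,0,-0.003,0,0,0.176],[0,0,-0.003,0,0,0.198],[0,0,-0.003,0,0,0.222],[0,0,-0.003,0,0,0.222],[0,0,-0.003,0,0,0.222]]'; python3 go.py; python3 -c "
from h import *;print(r.state()['wrist_torque'])"
```

```text
t: 7.8
ee_pos: [0.5569, 0.1838, 0.0348]
ee_rot: [0.114, 0.994, 0.002, -0.003]
force: [-10.0, 14.8, -7.2]
grip_width: 0.0265
finger_force: 59.7
7.8 [0.5569 0.1838 0.0348] [ 0.6559  0.0479 -0.1981 -0.0069 -1.3253 -2.4527] [-10.0492  14.8449  -7.2067] 0.026468472771039784 59.69714105129242
phi 76.951610990852
[4.9587 3.3891 0.0464]
```

```bash
python3 -m creep '[[0.004,0.004,0.007,0,0,0],[0.008,0.008,0.014,0,0,0],[0.008,0.008,0.014,0,0,0],[0.008,0.008,0.014,0,0,0]]'; python3 go.py
```

```text
t: 8.2
ee_pos: [0.5566, 0.1842, 0.0318]
ee_rot: [0.114, 0.993, 0.001, -0.001]
force: [-5.1, 6.7, -6.0]
grip_width: 0.0263
finger_force: 60.2
8.2 [0.5566 0.1842 0.0318] [ 0.6599  0.0481 -0.2052 -0.0023 -1.3182 -2.4586] [-5.1145  6.6616 -6.0486] 0.026305757266548404 60.20262658596039
phi 76.91209081564176
```

```bash
python3 -m creep '[[0,0,0,0,0,0],[0,0,0,0,0,0],[0,0,0,0,0,0],[0,0,0,0,0,0],[0,0,0,0,0,0]]' 1; python3 -m creep '[[0,0,-0.07,0,0,0],[0,0,-0.15,0,0,0],[0,0,-0.2,0,0,0],[0,0,-0.2,0,0,0]]'; python3 go.py
python3 - <<'E'
from h import *
snap('side','s5')
m=lambda n:cv2.imread(f'pics/{n}.png')
d=[]
for n in('side0','s5'):
    g=cv2.cvtColor(m(n),cv2.COLOR_BGR2GRAY)[210:250,186:214]; ys,xs=np.nonzero(g<50); print(n,xs.min()+186,xs.max()+186,ys.min()+210,ys.max()+210,xs.mean()+186,ys.mean()+210)
E
```

```text
t: 8.7
ee_pos: [0.5579, 0.1829, 0.0327]
ee_rot: [0.114, 0.993, 0.0, 0.0]
force: [0.3, 0.0, -0.2]
grip_width: 0.0852
finger_force: 0.0
t: 9.1
ee_pos: [0.559, 0.1837, 0.0953]
ee_rot: [0.114, 0.993, 0.001, 0.002]
force: [0.1, -0.1, 0.3]
grip_width: 0.0856
finger_force: 0.0
9.1 [0.559  0.1837 0.0953] [ 0.6585  0.0163 -0.1215  0.0009 -1.4283 -2.4586] [ 0.1384 -0.1225  0.2745] 0.085551243675897 0.0
phi 76.87258995649968
side0 186 213 210 239 197.2037037037037 222.17078189300412
s5 186 213 210 234 197.2882096069869 220.0
```

```bash
python3 go.py .4766,.2025,.0953,77.1 .4766,.2025,.0065,77.1
```

```text
9.15 [0.5581 0.1835 0.0932] [ 0.6585  0.0174 -0.1238 -0.0001 -1.4275 -2.4586] [ 0.6577 -0.5625 -0.7934] 0.085676560106664 0.0
phi 76.86467703465587
row [ 0.279   0.0001 -0.0072] [ 0.0003  0.0002 -0.0007] mm 83.73559281596727 deg 0.26548800541752005
row [0.    0.    0.296] [0. 0. 0.] mm 88.79999999999998 deg 0.0
```

```bash
python3 -m creep '[[0.14,0,0,0,0,-0.0007],[0.279,0,0,0,0,-0.0007],[0.279,0,0,0,0,-0.0007],[0.279,0,0,0,0,-0.0007]]'; python3 -m creep '[[0,0,0.1,0,0,0],[0,0,0.2,0,0,0],[0,0,0.25,0,0,0],[0,0,0.28,0,0,0],[0,0,0.29,0,0,0],[0,0,0.29,0,0,0]]'; python3 go.py
python3 - <<'E'
from h import *
snap('side','s6');snap('top','t6')
b=cv2.imread('pics/s6.png')[170:270,180:280];a=cv2.imread('pics/t6.png')[160:260,110:210]
cv2.imwrite('pics/c6.png',np.hstack([cv2.resize(x,(400,400),interpolation=2) for x in(a,b)]))
E
```

```text
t: 9.55
ee_pos: [0.4754, 0.2023, 0.0916]
ee_rot: [0.111, 0.994, -0.0, -0.0]
force: [0.2, 0.5, -0.3]
grip_width: 0.0855
finger_force: 0.0
t: 10.15
ee_pos: [0.4767, 0.2022, 0.0058]
ee_rot: [0.112, 0.994, 0.0, 0.0]
force: [-0.6, -0.4, 0.9]
grip_width: 0.0853
finger_force: 0.0
10.15 [0.4767 0.2022 0.0058] [ 0.7907 -0.1209 -0.4195  0.0004 -1.2717 -2.5865] [-0.5695 -0.4024  0.8721] 0.08532585491582421 0.0
phi 77.11419667049462
```

View pics/c6.png

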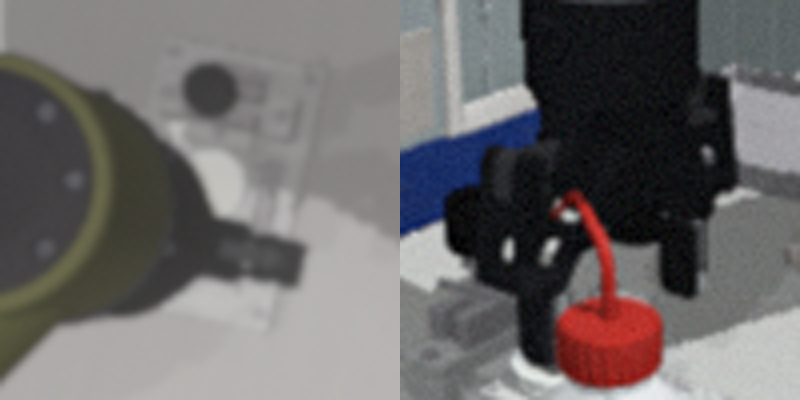

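The fingers straddle the tab in both views: top crop (255,255), side tips at (540,360) and (680,290). The knob stays up. I'll close gently.

```bash
python3 -m creep '[[0,0,0,0,0,0],[0,0,0,0,0,0],[0,0,0,0,0,0],[0,0,0,0,0,0],[0,0,0,0,0,0],[0,0,0,0,0,0],[0,0,0,0,0,0],[0,0,0,0,0,0],[0,0,0,0,0,0]]' 0 20; python3 go.py
```

```text
t: 11.15
ee_pos: [0.4761, 0.2023, 0.0053]
ee_rot: [0.112, 0.994, 0.0, -0.0]
force: [0.1, 0.7, 0.7]
grip_width: 0.0116
finger_force: 27.5
11.15 [0.4761 0.2023 0.0053] [ 0.7913 -0.1214 -0.4207 -0.0002 -1.2713 -2.5866] [0.0931 0.6762 0.6693] 0.01158387666463668 27.5375497341156
phi 77.12958749678197
```

```bash
python3 -m creep '[[0,0,0,0,0,0],[0,0,0,0,0,0],[0.01,0,0,0,0,0],[0.02,0,0,0,0,0],[0.03,0,0,0,0,0],[0.04,0,0,0,0,0],[0.04,0,0,0,0,0]]' 0 70; python3 go.py
```

```text
t: 11.85
ee_pos: [0.4639, 0.2049, 0.0054]
ee_rot: [0.112, 0.994, 0.0, -0.0]
force: [-0.5, 0.7, 1.7]
grip_width: 0.0112
finger_force: 68.7
11.85 [0.4639 0.2049 0.0054] [ 0.8135 -0.1499 -0.4462 -0.0004 -1.2748 -2.6086] [-0.4536  0.7407  1.6626] 0.011220861330906193 68.67843747138977
phi 77.1423412546299
```

```bash
python3 -m creep '[[0.02,0,0,0,0,0],[0.04,0,0,0,0,0],[0.06,0,0,0,0,0],[0.08,0,0,0,0,0],[0.1,0,0,0,0,0],[0.11,0,0,0,0,0],[0.11,0,0,0,0,0]]'; python3 -m creep '[[0,0,-0.03,0,0,0],[0,0,-0.06,0,0,0],[0,0,-0.12,0,0,0],[0,0,-0.2,0,0,0],[0,0,-0.27,0,0,0],[0,0,-0.27,0,0,0],[0,0,-0.27,0,0,0]]'; python3 go.py .507,-.168,.086,80.7
```

```text
t: 12.55
ee_pos: [0.4315, 0.2124, 0.0054]
ee_rot: [0.112, 0.994, 0.0, -0.0]
force: [-2.9, 0.1, 3.9]
grip_width: 0.0109
finger_force: 68.9
t: 13.25
ee_pos: [0.4321, 0.2123, 0.0863]
ee_rot: [0.112, 0.994, 0.0, -0.0]
force: [-0.4, -0.2, -3.6]
grip_width: 0.0112
finger_force: 68.4
13.25 [0.4321 0.2123 0.0863] [ 0.8763 -0.272  -0.3988 -0.0008 -1.4436 -2.6721] [-0.3844 -0.2237 -3.5772] 0.01121287242089443 68.36791634559631
phi 77.10424499038227
row [-0.5262 -1.1801 -0.0002] [ 0.0001 -0.0001 -0.01  ] mm 387.61877646367464 deg 3.5961621407625737
```

```bash
python3 - <<'E'
from h import *
print(onplane('side',(239,231),0),onplane('side',(239,216),0))
for z in(0,.03,.06,.09): q=onplane('top',(249,180),z); print(z,q,proj('side',q))
E
```

```text
[[0.5637 0.0107 0.    ]] [[ 0.6042 -0.0705  0.    ]]
0 [[ 0.5748 -0.0117  0.    ]] [[239.0432 226.618 ]]
0.03 [[ 0.5703 -0.0112  0.03  ]] [[240.4133 215.0824]]
0.06 [[ 0.5659 -0.0107  0.06  ]] [[241.817  203.2642]]
0.09 [[ 0.5615 -0.0101  0.09  ]] [[243.2555 191.153 ]]
```

```bash
python3 -m creep '[[-0.02,-0.04,0,0,0,0],[-0.06,-0.13,0,0,0,0],[-0.12,-0.27,0,0,0,-0.002],[-0.18,-0.41,0,0,0,-0.003],[-0.24,-0.55,0,0,0,-0.005],[-0.31,-0.7,0,0,0,-0.007],[-0.37,-0.84,0,0,0,-0.009],[-0.42,-0.94,0,0,0,-0.01],[-0.44,-0.99,0,0,0,-0.01],[-0.44,-0.99,0,0,0,-0.01]]'; python3 go.py .507,-.168,.086,80.7
```

```text
t: 14.25
ee_pos: [0.4935, -0.1094, 0.0846]
ee_rot: [0.083, 0.997, -0.0, -0.002]
force: [-0.6, -0.5, -1.8]
grip_width: 0.0112
finger_force: 68.5
14.25 [ 0.4935 -0.1094  0.0846] [ 0.181  -0.1982 -0.3408 -0.0001 -1.4314 -1.9175] [-0.5672 -0.4635 -1.8266] 0.011212770860967386 68.49840044975281
phi 80.50618659628053
row [-0.0764 -0.1853 -0.0046] [-0.0002 -0.0005 -0.0005] mm 60.1564167258563 deg 0.27249578525289203
```

```bash
python3 -m creep '[[-0.03,-0.07,0,0,0,0],[-0.06,-0.14,0,0,0,0],[-0.077,-0.185,0,0,0,0],[-0.077,-0.185,0.04,0,0,0],[-0.077,-0.185,0.1,0,0,0],[-0.077,-0.185,0.15,0,0,0],[-0.077,-0.185,0.18,0,0,0],[-0.077,-0.185,0.18,0,0,0],[-0.077,-0.185,0.18,0,0,0]]'; python3 go.py .507,-.168,.004,80.7
python3 - <<'E'
from h import *
snap('side','s7');snap('top','t7')
b=cv2.imread('pics/s7.png')[160:260,210:335];a=cv2.imread('pics/t7.png')[130:250,250:370]
cv2.imwrite('pics/c7.png',np.hstack([cv2.resize(a,(400,400),interpolation=2),cv2.resize(b,(400,320),interpolation=2,dst=None) if 0 else cv2.copyMakeBorder(cv2.resize(b,(400,320),interpolation=2),0,80,0,0,0)]))
E
```

```text
t: 15.15
ee_pos: [0.5087, -0.1652, 0.0326]
ee_rot: [0.081, 0.997, -0.0, 0.0]
force: [0.1, -0.5, -2.4]
grip_width: 0.0113
finger_force: 68.7
15.15 [ 0.5087 -0.1652  0.0326] [ 0.0625 -0.0923 -0.3427  0.0004 -1.3202 -1.7948] [ 0.0789 -0.4688 -2.357 ] 0.011336796790072974 68.70589256286621
phi 80.75416992498123
row [ 0.0042 -0.0102  0.0954] [-0.      0.      0.0002] mm 28.81904244122204 deg 0.058565528493768546
```

View pics/c7.png

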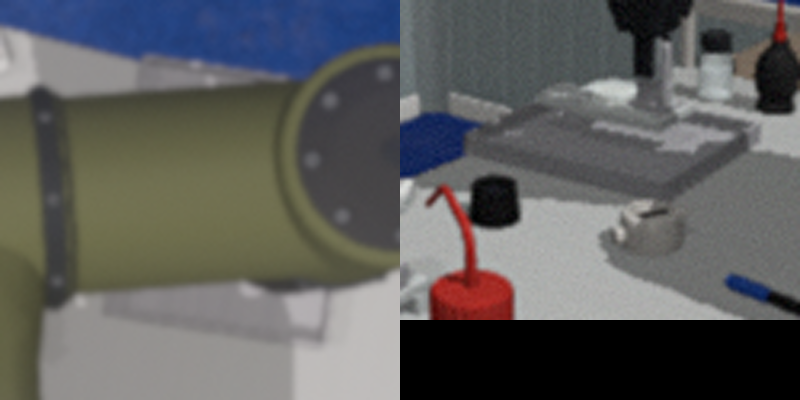

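The carrier hangs level over the tray: in the side crop its tab is at (655,80), inside the rim. I'll lower it slowly while watching the force.

```bash
python3 -m creep '[[0.004,-0.005,0.015,0,0,0],[0.004,-0.01,0.03,0,0,0],[0.004,-0.01,0.045,0,0,0],[0.004,-0.01,0.058,0,0,0],[0.004,-0.01,0.068,0,0,0],[0.004,-0.01,0.075,0,0,0],[0.004,-0.01,0.08,0,0,0],[0.004,-0.01,0.083,0,0,0],[0.004,-0.01,0.083,0,0,0]]'; python3 go.py
```

```text
t: 16.15
ee_pos: [0.5069, -0.1681, 0.0074]
ee_rot: [0.081, 0.997, -0.0, -0.0]
force: [0.5, -0.2, -1.7]
grip_width: 0.0105
finger_force: 68.7
16.15 [ 0.5069 -0.1681  0.0074] [ 0.0566 -0.0759 -0.3749  0.     -1.272  -1.7893] [ 0.528  -0.1881 -1.7138] 0.010493030037166623 68.73522877693176
phi 80.7244546445464
```

```bash
python3 -m creep '[[0,0,0.002,0,0,0],[0,0,0.004,0,0,0],[0,0,0.006,0,0,0],[0,0,0.008,0,0,0],[0,0,0.008,0,0,0]]'; python3 go.py
```

```text
t: 16.65
ee_pos: [0.5068, -0.168, 0.0049]
ee_rot: [0.081, 0.997, 0.0, -0.0]
force: [-0.8, 1.3, -2.6]
grip_width: 0.0113
finger_force: 68.7
16.65 [ 0.5068 -0.168   0.0049] [ 0.0566 -0.074  -0.3778 -0.0001 -1.2672 -1.7893] [-0.7888  1.3089 -2.6025] 0.011301631934430555 68.73571872711182
phi 80.72191351208924
```

```bash
python3 -m creep '[[0,0,0.002,0,0,0],[0,0,0.004,0,0,0],[0,0,0.006,0,0,0],[0,0,0.008,0,0,0],[0,0,0.008,0,0,0]]'; python3 -m creep '[[0,0,0.002,0,0,0],[0,0,0.004,0,0,0],[0,0,0.004,0,0,0]]';
```

```text
t: 17.15
ee_pos: [0.5068, -0.168, 0.0025]
ee_rot: [0.081, 0.997, 0.0, -0.0]
force: [-0.2, 0.5, -1.5]
grip_width: 0.011
finger_force: 68.7
t: 17.45
ee_pos: [0.5069, -0.1681, 0.0014]
ee_rot: [0.081, 0.997, 0.0, 0.0]
force: [-1.2, 0.7, -1.9]
grip_width: 0.011
finger_force: 68.8
```

```bash
python3 -m creep '[[0,0,0.002,0,0,0],[0,0,0.004,0,0,0],[0,0,0.004,0,0,0]]'; python3 -m creep '[[0,0,0.002,0,0,0],[0,0,0.004,0,0,0],[0,0,0.004,0,0,0]]'
```

```text
t: 17.75
ee_pos: [0.507, -0.1681, 0.0014]
ee_rot: [0.081, 0.997, -0.0, 0.0]
force: [-5.4, 2.7, 5.8]
grip_width: 0.0112
finger_force: 70.2
t: 18.05
ee_pos: [0.5069, -0.168, 0.0013]
ee_rot: [0.081, 0.997, -0.0, 0.0]
force: [-9.7, 4.7, 13.0]
grip_width: 0.0108
finger_force: 71.2
```

Contact came at the expected height. I'll ease off the preload, release and rise.

```bash
python3 -m creep '[[0,0,-0.003,0,0,0],[0,0,-0.006,0,0,0],[0,0,-0.006,0,0,0]]' - 20; python3 -m creep '[[0,0,0,0,0,0],[0,0,0,0,0,0],[0,0,0,0,0,0],[0,0,0,0,0,0]]' 0.6; python3 -m creep '[[0,0,-0.03,0,0,0],[0,0,-0.1,0,0,0],[0,0,-0.25,0,0,0],[0,0,-0.4,0,0,0],[0,0,-0.5,0,0,0],[0,0,-0.5,0,0,0],[0,0,-0.5,0,0,0]]'; python3 -m creep '[[0.2,0.1,0,0,0,0],[0.35,0.3,0,0,0,0],[0.5,0.5,0,0,0,0],[0.5,0.7,0,0,0,0],[0.5,0.85,0,0,0,0],[0.5,0.85,0,0,0,0],[0.5,0.85,0,0,0,0],[0.5,0.85,0,0,0,0]]'; python3 go.py
```

```text
t: 18.35
ee_pos: [0.5071, -0.1681, 0.0014]
ee_rot: [0.081, 0.997, -0.0, 0.0]
force: [-2.3, 2.2, 5.3]
grip_width: 0.011
finger_force: 69.8
t: 18.75
ee_pos: [0.5068, -0.1681, 0.0005]
ee_rot: [0.081, 0.997, -0.0, -0.0]
force: [0.3, -0.8, -0.7]
grip_width: 0.0513
finger_force: 0.0
t: 19.45
ee_pos: [0.5073, -0.1679, 0.1518]
ee_rot: [0.081, 0.997, 0.0, 0.001]
force: [0.1, 0.6, -1.2]
grip_width: 0.0511
finger_force: 0.0
t: 20.25
ee_pos: [0.3991, 0.1091, 0.1495]
ee_rot: [0.079, 0.997, -0.001, -0.001]
force: [0.1, 0.3, 0.3]
grip_width: 0.0512
finger_force: 0.0
20.25 [0.3991 0.1091 0.1495] [ 0.7611 -0.4828 -0.4386 -0.0005 -1.6175 -2.4901] [0.0849 0.2951 0.2518] 0.05119992232017405 0.0
phi 80.93644399877638
```

```bash
python3 - <<'E'
from h import *
P=snap('top','t8');snap('side','s8')
for c in('top','side'):
  for l in('carrier','transfer_tray','knob_grip'):
    print(c,l,[(np.round(d['at'],4),round(d['score'],2)) for d in r.search_frame(c,l)[:2]])
for l,z in(('carrier',.014),('transfer_tray',.018)):
  d=r.silhouettes('top',l)
  if d:
    cs=max(cv2.findContours(d[0]['region'].astype(np.uint8),0,2)[0],key=cv2.contourArea)
    print(l,d[0]['score'],cv2.minAreaRect(onplane('top',cs[:,0],z)[:,:2].astype(np.float32)))
g=cv2.cvtColor(cv2.imread('pics/s8.png'),6)[210:250,186:214];ys,xs=np.nonzero(g<50);print('knob rows',ys.min()+210,ys.max()+210)
# dish in top: bright blob vs expectation (tab +36mm along carrier x)
q=proj('top',[[.5424,-.178,.025]]);print('dish exp',q)
G=cv2.cvtColor(P,cv2.COLOR_RGB2GRAY)[150:235,285:355]; ys,xs=np.nonzero(G>G.max()-25); print('bright',xs.mean()+285,ys.mean()+150,len(xs))
E
```

```text
top carrier [(array([ 0.534 , -0.1703,  0.0117]), 0.68), (array([ 0.5508, -0.1857,  0.0021]), 0.44)]
top transfer_tray [(array([ 0.5509, -0.1865,  0.0004]), 0.92)]
top knob_grip [(array([0.558, 0.184, 0.1  ]), 0.46)]
side carrier [(array([ 0.5188, -0.1623,  0.0197]), 0.94)]
side transfer_tray [(array([ 0.5459, -0.1532,  0.0059]), 0.61)]
side knob_grip [(array([0.5555, 0.1935, 0.0832]), 0.71)]
carrier 0.66 ((0.5453263521194458, -0.17482346296310425), (0.05611322447657585, 0.12049557268619537), 79.31021118164062)
transfer_tray 0.73 ((0.5467263460159302, -0.17784041166305542), (0.16287559270858765, 0.19315111637115479), 79.9883041381836)
knob rows 210 234
dish exp [[319.6431 190.9711]]
bright 316.45704467353954 190.83046964490262 873
```

The carrier measures 56 x 120 mm, centred and aligned in the tray. The knob is still up and nothing is touching the robot, so I'll hand in.

```bash
python3 -c "
from workcell import r
print(r.sign_off(), r.state()['t'])"
```

```text
the job is handed in; nothing more can be done
the job is handed in; nothing more can be done
```

The plunger is latched open, the carrier lies flat and centred in the steel tray, and the job is handed in at about 21 s of the 54 s allowed.

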